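# Free the rinsing tray from the shaker and tip its crucibles into the pouring-lip corner

## Task

The three crucibles have been rinsed in the blue tray on the shaker. Turn the red hold-down knob anticlockwise until it clicks over into its open position, so that the clamp no longer holds the tray. Then take hold of the tray and tilt it until all three crucibles have slid together into the corner with the yellow pouring lip, without spilling any and without disturbing the things around, and finish holding the tray still like that, tilted and in the gripper.

Things in the scene. Friction and masses are not known exactly. Their poses are not given: they have to be found in the camera images.
- shaker: flat-bed laboratory shaker, off and fixed: white housing 290 x 310 mm. Origin: centre of its underside; x to its far side, y to its left, z up. Aluminium platform top 75 mm up; the tray stands on it between black lips 5 mm high (3 mm play all round) that stop its low edges sliding away when tipped. Clamp pillar, 46 mm high, at x 85, y 60 mm; a bracket 62 mm high 40 mm behind it.
- clamp (a joint): clamp angle, rad, about the vertical through clamp_grip; grows anticlockwise seen from above. 0 = closed (its toe overlaps the tray's far rim by 14 mm, 2 mm above it), 1.4 = open, at a stop; clear of the rim from 1.2. Starts at 0 to 0.08. A lobe on its hub must pass a spring plunger: stiff (up to about 0.25 N m) until 0.7, halfway; beyond, the plunger drives it on to about 1.3 and it stays.
- clamp_grip (a point): middle of the clamp's red bar knob, on the turning axis, 159 mm above the worktop. Bar 52 mm long (point x, turns with it), 14 mm thick, 30 mm high: 15 mm above and below this point. At angle 0 it is parallel to the shaker's x. Below it a black collar, radius 14 mm, and the steel toe (reaching 36 mm to the point's -x, 18 mm wide), its top 31 mm below this point.
- tray: blue plastic tray, about 0.35 kg. Origin: centre of its underside; x across to the shaker's far side, y along it to the shaker's left, z up. Outer 170 x 240 mm (x, y), wall 4 mm thick, 45 mm high, rim 8 mm wide outside; inner floor 7 mm up. Upright handle plates amid both ends, 10 mm thick (y), 56 mm wide (x), top 90 mm up. Yellow pouring lip at the (-x, -y) corner: near right.
- handle_left (a point): middle of the grip of the left end handle plate, at (0, 120, 68) mm in the tray: 22 mm below its top, 23 mm above the rim; axes as the tray. Can be gripped from above across its 10 mm thickness (tray's y). Lifting this end, the one near the clamp, tips the tray towards its lip end.
- handle_right (a point): the same on the right end handle (the end with the lip), at (0, -120, 68) mm in the tray.
- lip_corner (a point): inside corner of the tray's floor at the pouring lip, at (-81, -116, 7) mm in the tray; axes as the tray. The tray wall there is 31 mm high under the chute.
- crucible_1: white porcelain crucible, 30 g, loose in the tray: 41 mm across the mouth, 26 mm across the foot, 32 mm high. Origin: centre of its underside. Slides from about 8 to 13 degrees of tilt, along a wall it rests against from a little more; 20 to 30 degrees towards the corner brings it there. When gathered, one sits in the corner, the others against it, centres up to about 105 mm from lip_corner.
- crucible_2: white porcelain crucible, 30 g, loose in the tray: 41 mm across the mouth, 26 mm across the foot, 32 mm high. Origin: centre of its underside. Slides from about 8 to 13 degrees of tilt, along a wall it rests against from a little more; 20 to 30 degrees towards the corner brings it there. When gathered, one sits in the corner, the others against it, centres up to about 105 mm from lip_corner.
- crucible_3: white porcelain crucible, 30 g, loose in the tray: 41 mm across the mouth, 26 mm across the foot, 32 mm high. Origin: centre of its underside. Slides from about 8 to 13 degrees of tilt, along a wall it rests against from a little more; 20 to 30 degrees towards the corner brings it there. When gathered, one sits in the corner, the others against it, centres up to about 105 mm from lip_corner.
- wash_bottle: white wash bottle with red cap, 62 x 91 mm, 188 mm high, standing right of the shaker; leave it alone. Origin: centre of its underside.
- beaker: glass beaker 55 mm across, 71 mm high, standing left of and behind the shaker; leave it alone. Origin: centre of its underside. Farther left stands a fixed bench centrifuge, a white box about 0.3 m high reaching over x 0.40 to 0.77, y 0.46 to 0.79 m: an obstacle for an arm coming in from the left; pass above it or on the robot's side of it.
- forceps: steel forceps, 130 mm long, lying left of the shaker near the front edge; leave it alone. Origin: centre of its underside.
Things that resemble listed ones, but are neither listed nor needed, are in the scene too. Leave any orange look-alike of the crucible_2 alone. What is shaped like the crucible_1 but purple is not meant.

How it is judged:
On the way, in this order (a step that is already met when the one before it is completed fails the run):
1. the clamp has clicked over into its open position, the tray still standing level (value of joint clamp above 1.2 rad and angle between tray's own z axis and vertical below 0.06 rad), for 0.2 s.
2. the tray, held in the gripper and tilted, has its three crucibles in the lip corner (distance between each of crucible_1, crucible_2, crucible_3 and lip_corner below 0.115 m and angle between tray's own z axis and vertical between 0.17 and 0.8 rad and contact force between the fingers and tray above 2 N), for 0.3 s.
At the end, for the whole second after the job is handed in: The clamp is open (above 1.2 rad); the gripper's fingers hold the tray (more than 2 N on it), which is tilted between 10 and 46 degrees and still (under 30 mm/s); each crucible's origin is within 115 mm of the inside corner at the pouring lip and at rest (under 30 mm/s) (all of step 2 and value of joint clamp above 1.2 rad and linear speed of each of tray, crucible_1, crucible_2, crucible_3 below 0.03 m/s); the arm keeps its last pose, push and grip.
It fails at once if a crucible leaves the tray (x of any of crucible_1, crucible_2, crucible_3 in the frame of tray above 0.088 m or y of any of crucible_1, crucible_2, crucible_3 in the frame of tray above 0.123 m or z of any of crucible_1, crucible_2, crucible_3 in the frame of tray above 0.06 m or x of any of crucible_1, crucible_2, crucible_3 in the frame of tray below -0.088 m or y of any of crucible_1, crucible_2, crucible_3 in the frame of tray below -0.123 m or z of any of crucible_1, crucible_2, crucible_3 in the frame of tray below -0.01 m).
It fails at once if a bystander (wash bottle, beaker, forceps) is moved more than 30 mm or tipped over (distance of any of wash_bottle, beaker, forceps from where it was at the start of the episode above 0.03 m or angle between any of wash_bottle, beaker's own z axis and vertical above 0.5 rad).
It also fails if it takes over 51 s, if anything falls off the work surface, if the arm or the gripper's body presses on something with over 40 N, if the wrist force passes 120 N, or if a joint passes its speed limit or range.

## Robot

A 6-joint arm with a two-finger parallel gripper is mounted at the origin on a cart in front of the work surface, level with it; the furniture and walls round the work are solid. World frame = base frame: x ahead of the robot, y to its left, z up, the work surface at z = 0. Lengths are in m, angles in rad, forces in N, time in s.
With the tool pointing down it reaches from about 0.35 to 0.925 m from the base axis. Payload 6.4 kg.
Tool frame: the origin (TCP) lies midway between the tips of the shut fingers; the grasp point (between the pads) lies ctrl.grasp_offset behind it (ctrl.grasp_offset is the distance from the TCP to the grasp point, in m); z points along the fingers, y is the line along which they close (so a half turn about z gives the same grasp; the last joint's range is limited). The gripper opens to 85 mm and grips with 20 to 120 N. Pads are 22 mm wide; open, the fingers measure 114 mm over their backs; the gripper's body (76 mm by 85 mm) begins 54 mm behind the grasp point. The pads swing forward as they close: fully open they stand 13 mm farther back than shut.
Start: joints at [1.118, 0.245, 1.558, -0, 1.339, -0.174], TCP at [0.179, 0.625, 0.231] pointing down, gripper open.
Joint ranges: [-3.13, 3.13], [-1.02, 2.26], [0.13, 2.54], [-0.95, 4.09], [0.21, 2.88], [-2.74, 2.74]. Speed limits (rad/s): [2.57, 2.57, 3.14, 3.14, 3.14, 3.14].

## Interface

Orientations are given as a rotation vector (axis times angle).
In Python, from cell import ctrl, grab_frame, job_done gives the robot as it stands.
- The arm moves only by the shell command python3 -m handwheel 'ROWS'. ROWS is JSON, a list that holds one entry, the list of rows, each a list of 7 numbers: the turn, a rotation vector about the tool's x, y, z in units of 5 degrees (1.0 is 5 degrees), then the shift along the tool's x, y, z in mm, then the finger opening in mm, from 0 to 85.4. A call has 1 to 5 rows; each row shifts and turns the commanded pose from where the row before left it, along the tool's axes as they then stand; what a row does not reach is not made up. A row lasts 1/10 s, in which the tool goes at most 50 mm and 8.59 degrees, less where a joint would pass 70% of its speed; a pose out of reach is approached as far as the arm can. A call is refused whole if a number of a shift passes 50 or a number of a turn 1, either way. A call with a gripper value outside its range is refused whole. The fingers move at their own pace and stop on an object; the grip force is fixed at half the most. Time passes only in rows, so rows that do not move let the fingers close. It gives the time, the measured TCP pose, the force, the opening and the grip force at its end, in the units of the state.
- ctrl.get_state(): the state, without advancing time (a new reading comes with each control period).
- grab_frame(name): name is "scene" or "top" or "wrist"; returns a dict with "frame" (420x560x3 uint8, red, green, blue), "camera_matrix" (3x3 intrinsics, pixels), "T" (4x4, takes a point from camera to world coordinates). Camera axes: x right, y up, looking along -z (the intrinsics and any distortion apply to the point x, -y, -z); pixel columns grow to the right and rows downward; lengths in m; the calibration is good to about 2 mm. A picture is of the moment at which its call begins. There is no depth.
- job_done(): hands the job in; it is judged then, once.
The state is a dict: "t": time; "qpos": joint angles; "joint_velocities": joint speeds; "effort": joint torques, N m; "eef_pos": TCP position; "tool_rot": TCP orientation; "ft_force": force on the tool from outside, world axes, zero at the start; "ft_torque": the same for the moment, N m; "gripper_width": finger opening in m; "finger_force": force on a finger pad.
Only numpy, scipy, OpenCV 4.12 (cv2) and the standard library are available. Lean on these libraries where they do the work, as an engineer would, in place of code of your own. Each camera call takes 0.05 s, during which the arm holds its last target. There are 200 camera calls.

## Working session

There is one attempt and no reset: what is moved stays moved. The work goes in short steps, Python scripts to look and compute and a shell command to move; the robot and the scene stay as the last step left them, time stands still between calls to the robot, and variables do not carry over. Pictures are saved under pics/ and viewed, at most 10 in all, crops included, and the job is handed in when it is done.

```bash
ls; mkdir -p pics; python3 - <<'E'
from cell import ctrl, grab_frame
import cv2,numpy as np
s=ctrl.get_state();print(s,ctrl.grasp_offset)
for n in("scene","top"):
    f=grab_frame(n);cv2.imwrite(f"pics/{n}0.png",f["frame"][:,:,::-1]);print(n,f["camera_matrix"],f["T"].round(4))
    np.savez(f"{n}0.npz",**f)
E
```

```text
pics
{'t': 0.0, 'qpos': array([ 1.11792160e+00,  2.45820454e-01,  1.55902179e+00,  3.81407745e-05,
        1.33865536e+00, -1.74102469e-01]), 'joint_velocities': array([ 8.11047459e-05, -4.75952998e-04, -9.34983405e-04,  5.34006539e-05,
        8.15173208e-04,  1.24140668e-03]), 'effort': array([ 1.74868833e-04, -4.29504526e+01, -3.26133871e+01, -1.00754098e-04,
        5.26284421e-03,  1.09008960e-05]), 'eef_pos': array([0.17860717, 0.62440938, 0.23017204]), 'tool_rot': array([-4.36404882e-01, -3.11050393e+00,  2.82792642e-03]), 'ft_force': array([ 0.03464446, -1.20322102, -0.78629022]), 'ft_torque': array([-0.01622864,  0.00386907, -0.01933099]), 'finger_force': 0.0, 'gripper_width': 0.08523334222973282} 0.0187
scene [[529.55262306   0.         276.98874454]
 [  0.         529.55262306 214.4386259 ]
 [  0.           0.           1.        ]] [[-0.9019  0.1808 -0.3922 -0.132 ]
 [-0.4313 -0.4227  0.797   1.2977]
 [-0.0217  0.888   0.4593  0.9204]
 [ 0.      0.      0.      1.    ]]
top [[414.50138752   0.         274.2009723 ]
 [  0.         414.50138752 211.52588275]
 [  0.           0.           1.        ]] [[-0.004   0.9965 -0.0836  0.4388]
 [-0.9998 -0.0055 -0.0179 -0.1078]
 [-0.0183  0.0835  0.9963  1.2797]
 [ 0.      0.      0.      1.    ]]
```

View pics/scene0.png

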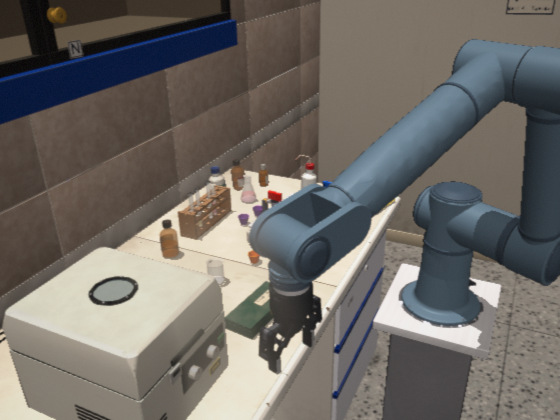

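View pics/top0.png

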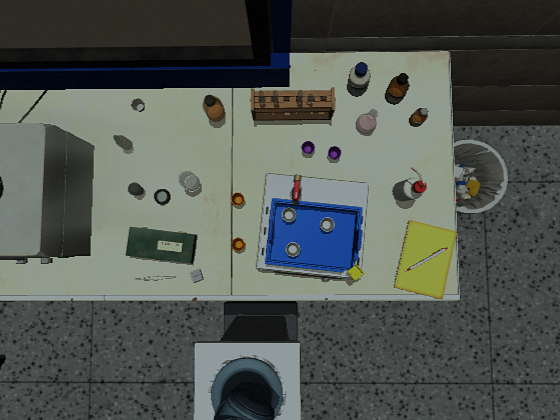

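The top view shows the tray, with its blue interior around (315,235) and the yellow lip at (355,272). The red knob is at (297,188), and the crucibles are at (288,215), (326,225) and (292,249). The scene view is mostly blocked by the arm.

```bash
cat > h.py <<'E'
import numpy as np,cv2
from scipy.spatial.transform import Rotation as R
def onplane(f,uv,z):
    K=f["camera_matrix"];T=f["T"];uv=np.atleast_2d(np.asarray(uv,float))
    d=np.c_[(uv[:,0]-K[0,2])/K[0,0],-(uv[:,1]-K[1,2])/K[1,1],-np.ones(len(uv))]@T[:3,:3].T
    return T[:3,3]+d*((z-T[2,3])/d[:,2])[:,None]
def hsv(f): return cv2.cvtColor(f["frame"],cv2.COLOR_RGB2HSV)
def mask(f,lo,hi,roi=None):
    m=cv2.inRange(hsv(f),np.array(lo),np.array(hi))
    if roi:
        z=np.zeros_like(m);a,b,c,d=roi;z[b:d,a:c]=m[b:d,a:c];m=z
    return m
def rect(m):
    c=max(cv2.findContours(m,cv2.RETR_EXTERNAL,cv2.CHAIN_APPROX_NONE)[0],key=cv2.contourArea)
    return cv2.boxPoints(cv2.minAreaRect(c)),c
E
python3 - <<'E'
from h import *
f=dict(np.load("top0.npz"))
m=mask(f,(105,120,60),(125,255,255),(240,180,390,290))
b,c=rect(m);P=onplane(f,b,.12);print(b,P.round(3),P.mean(0).round(3))
print([np.linalg.norm(P[i]-P[i-1]).round(3) for i in range(4)])
m=mask(f,(0,120,80),(8,255,255),(280,165,315,215))|mask(f,(172,120,80),(180,255,255),(280,165,315,215))
b,c=rect(m);P=onplane(f,b,.174);print(b,P.round(3),P.mean(0).round(3))
m=mask(f,(24,120,80),(34,255,255),(340,260,370,285));b,c=rect(m);print(onplane(f,b,.11).round(3))
x=f["frame"][150:300,230:400,::-1];cv2.imwrite("pics/c0.png",cv2.resize(x,None,fx=4.5,fy=4,interpolation=2))
E
```

```text
[[264.3659  263.79645]
 [271.22705 197.47176]
 [364.1294  207.08237]
 [357.26825 273.40704]] [[ 0.39  -0.059  0.12 ]
 [ 0.576 -0.079  0.12 ]
 [ 0.547 -0.339  0.12 ]
 [ 0.363 -0.316  0.12 ]] [ 0.469 -0.198  0.12 ]
[np.float64(0.258), np.float64(0.186), np.float64(0.262), np.float64(0.185)]
[[292.89026 197.98781]
 [294.82928 180.53658]
 [299.65857 181.07317]
 [297.71954 198.5244 ]] [[ 0.568 -0.138  0.174]
 [ 0.615 -0.144  0.174]
 [ 0.613 -0.157  0.174]
 [ 0.566 -0.151  0.174]] [ 0.591 -0.148  0.174]
[[ 0.368 -0.288  0.11 ]
 [ 0.39  -0.314  0.11 ]
 [ 0.363 -0.336  0.11 ]
 [ 0.342 -0.31   0.11 ]]
```

View pics/c0.png

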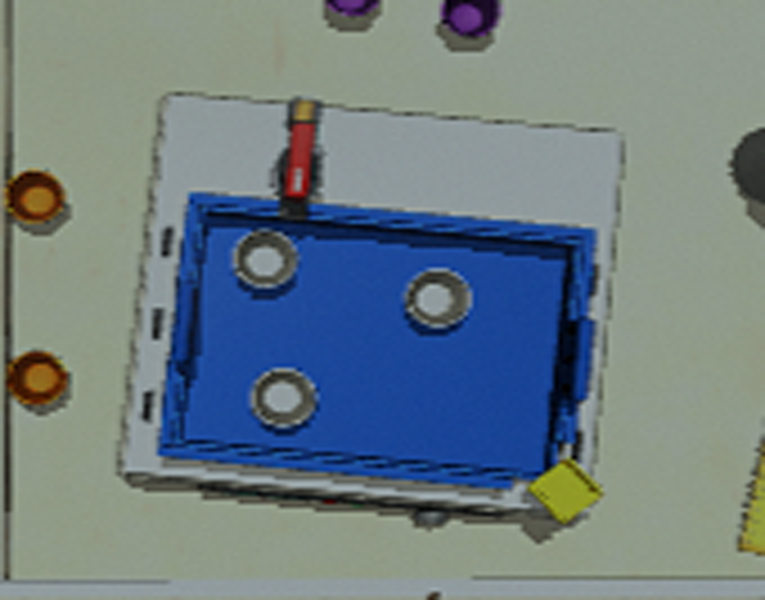

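The crop shows the clamp closed over the far rim, the knob bar roughly along the tray's x, and the lip at the near right corner. Next I need the motion to a hover point above the knob.

```bash
cat > plan.py <<'E'
import sys;from h import *
from cell import ctrl
def plan(p,yaw_y=None,show=True):
    """shift in tool axes (mm) to TCP target p; turn (5deg units) to tool-down with tool y at world angle yaw_y"""
    s=ctrl.get_state();A=R.from_rotvec(s["tool_rot"])
    print("t",round(s["t"],2),"tcp",s["eef_pos"].round(4),"q",s["qpos"].round(2),"w",round(s["gripper_width"],4),"ff",round(s["finger_force"],1),"ft",s["ft_force"].round(1),s["ft_torque"].round(2))
    print("axes",A.as_matrix().round(3).tolist())
    if p is not None: print("shift now-axes mm",(A.inv().apply(np.array(p)-s["eef_pos"])*1e3).round(1))
    if yaw_y is not None:
        y=np.array([np.cos(yaw_y),np.sin(yaw_y),0]);z=np.array([0,0,-1.]);B=R.from_matrix(np.c_[np.cross(y,z),y,z])
        print("turn",(np.degrees((A.inv()*B).as_rotvec())/5).round(2), "shift in new axes",(B.inv().apply(np.array(p)-s["eef_pos"])*1e3).round(1))
E
python3 - <<'E'
from plan import *
for a in (83.5,-96.5): plan((.58,-.15,.26),np.radians(a))
E
```

```text
t 0.1 tcp [0.1786 0.6244 0.2303] q [ 1.12  0.25  1.56  0.    1.34 -0.17] w 0.0856 ff 0.0 ft [-0.4 -0.2  0. ] [ 0.01 -0.    0.  ]
axes [[-0.961, 0.275, -0.001], [0.275, 0.961, -0.002], [0.0, -0.002, -1.0]]
shift now-axes mm [-599.  -634.2  -28.8]
turn [-0.02 -0.01 -1.89] shift in new axes [-486.5 -724.   -29.7]
t 0.1 tcp [0.1786 0.6244 0.2303] q [ 1.12  0.25  1.56  0.    1.34 -0.17] w 0.0856 ff 0.0 ft [-0.4 -0.2  0. ] [ 0.01 -0.    0.  ]
axes [[-0.961, 0.275, -0.001], [0.275, 0.961, -0.002], [0.0, -0.002, -1.0]]
shift now-axes mm [-599.  -634.2  -28.8]
turn [-1.000e-02  3.000e-02  3.411e+01] shift in new axes [486.5 724.  -29.7]
```

```bash
python3 -m handwheel '[[[0,0,0,-33,-36,-4,85],[0,0,0,-33,-36,-4,85],[0,0,0,-33,-36,-4,85],[0,0,0,-33,-36,-4,85],[0,0,0,-33,-36,-4,85]]]' >/dev/null
python3 -m handwheel '[[[0,0,0,-33,-36,-4,85],[0,0,0,-33,-36,-4,85],[0,0,0,-33,-36,-2,85],[0,0,0,-33,-36,0,85],[0,0,0,-33,-36,0,85]]]'
python3 -m handwheel '[[[0,0,0,-33,-36,0,85],[0,0,0,-33,-36,0,85],[0,0,0,-33,-36,0,85],[0,0,0,-33,-36,0,85],[0,0,0,-33,-35,0,85]]]' >/dev/null
python3 -m handwheel '[[[0,0,0,-33,-35,0,85],[0,0,0,-33,-33,0,85],[0,0,0,-33,-30,0,85],[0,0,1,0,0,0,85],[0,0,1,0,0,0,85]]]'
for i in 1 2 3 4 5 6; do python3 -m handwheel '[[[0,0,1,0,0,0,85],[0,0,1,0,0,0,85],[0,0,1,0,0,0,85],[0,0,1,0,0,0,85],[0,0,1,0,0,0,85]]]' ; done | tail -1
python3 - <<'E'
from plan import *
from cell import grab_frame
plan((.591,-.148,.2),np.radians(-96.5))
f=grab_frame("wrist");cv2.imwrite("pics/w1.png",f["frame"][:,:,::-1]);np.savez("w1.npz",**f)
E
```

```text
t: 1.1
eef_pos: [0.3973, 0.1861, 0.2612]
tool_rot: [0.436, 3.111, 0.0]
ft_force: [0.5, 1.4, -0.9]
gripper_width: 0.0852
finger_force: 0.0
t: 2.1
eef_pos: [0.5746, -0.1523, 0.2601]
tool_rot: [-0.714, -3.057, -0.001]
ft_force: [0.5, -0.0, -0.0]
gripper_width: 0.0851
finger_force: 0.0
finger_force: 0.0
t 5.1 tcp [ 0.5743 -0.1508  0.2607] q [-0.45  0.09  1.68 -0.    1.37  1.06] w 0.0851 ff 0.0 ft [-0.1 -0.3  0.1] [0.04 0.04 0.02]
axes [[0.998, 0.067, -0.001], [0.067, -0.998, 0.0], [-0.001, -0.0, -1.0]]
shift now-axes mm [16.9 -1.7 60.7]
turn [-0.    0.01  2.06] shift in new axes [16.2 -4.7 60.7]
```

View pics/w1.png

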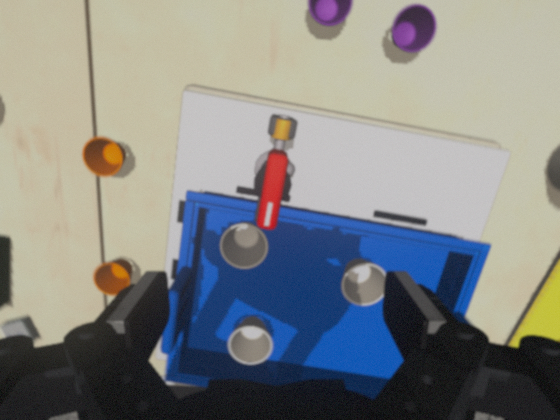

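The wrist view shows the red knob bar from (278,150) to (266,228), with the tray's far rim along row 195–240.

```bash
python3 - <<'E'
from plan import *
f=dict(np.load("w1.npz"))
r=(230,130,310,240);m=mask(f,(0,150,60),(8,255,255),r)|mask(f,(172,150,60),(180,255,255),r)
m=cv2.morphologyEx(m,cv2.MORPH_CLOSE,np.ones((9,9)))
b,c=rect(m);P=onplane(f,b,.174);print(b.round(),P.round(4).tolist(),P.mean(0).round(4))
v=P[1]-P[0] if np.linalg.norm(P[1]-P[0])>np.linalg.norm(P[2]-P[1]) else P[2]-P[1];print("bar",np.linalg.norm(v),np.degrees(np.arctan2(v[1],v[0])))
m=mask(f,(105,120,40),(125,255,255),(150,180,500,290)); xs=np.arange(230,470,5)
e=[(x,np.nonzero(m[180:,x])[0][0]+180) for x in xs if not 240<x<300]
Q=onplane(f,e,.12);d=cv2.fitLine(Q[:,:2].astype(np.float32),cv2.DIST_HUBER,0,.01,.01).ravel();print("far rim",d,"yaw",np.degrees(np.arctan2(d[1],d[0]))-90)
E
```

```text
[[255. 226.]
 [269. 151.]
 [289. 155.]
 [275. 230.]] [[0.5677, -0.1384, 0.174], [0.6179, -0.1444, 0.174], [0.6165, -0.157, 0.174], [0.5661, -0.1517, 0.174]] [ 0.592  -0.1479  0.174 ]
bar 0.05057867620407555 -6.8115723780093385
far rim [ 0.11549979  0.99330753  0.56268466 -0.20277089] yaw -6.632454
```

```bash
python3 -m handwheel '[[[0,0,1,0,0,0,60],[0,0,1,0,0,0,60],[0,0,0.1,0,0,0,60],[0,0,0,17.5,-5,40,60],[0,0,0,0,0,33,60]]]'
python3 - <<'E'
from plan import *
plan((.592,-.148,.147),np.radians(-96.7))
E
```

```text
t: 5.65
eef_pos: [0.5939, -0.148, 0.1879]
tool_rot: [3.136, -0.172, 0.004]
ft_force: [-0.9, 0.5, -1.0]
gripper_width: 0.0602
finger_force: 0.0
t 5.65 tcp [ 0.5939 -0.148   0.1879] q [-0.43  0.2   1.7   0.    1.25  1.25] w 0.0602 ff 0.0 ft [-0.9  0.5 -1. ] [ 0.02  0.07 -0.01]
axes [[0.994, -0.11, 0.002], [-0.11, -0.994, -0.001], [0.002, 0.001, -1.0]]
shift now-axes mm [-2.   0.2 40.9]
turn [ 0.01 -0.03  0.08] shift in new axes [-1.9  0.3 40.9]
```

```bash
python3 -m handwheel '[[[0,0,0.05,-2,0,25,45],[0,0,0,0,0,15,45],[0,0,0,0,0,0,20],[0,0,0,0,0,0,5],[0,0,0,0,0,0,5]]]'
python3 -m handwheel '[[[0,0,0,0,0,0,5],[0,0,0,0,0,0,5],[0,0,0,0,0,0,5]]]'
python3 - <<'E'
from plan import *
plan((.592,-.148,.147),np.radians(-96.7))
E
```

```text
t: 6.15
eef_pos: [0.5913, -0.1472, 0.1497]
tool_rot: [-3.136, 0.182, -0.003]
ft_force: [0.5, 4.3, -1.5]
gripper_width: 0.0133
finger_force: 60.5
t: 6.45
eef_pos: [0.5914, -0.1473, 0.1497]
tool_rot: [-3.136, 0.183, -0.003]
ft_force: [0.4, 4.9, 0.9]
gripper_width: 0.0131
finger_force: 60.9
t 6.45 tcp [ 0.5914 -0.1473  0.1497] q [-0.43  0.24  1.73  0.    1.18  1.26] w 0.0131 ff 60.9 ft [0.4 4.9 0.9] [ 0.78 -0.02  0.26]
axes [[0.993, -0.116, 0.002], [-0.116, -0.993, 0.0], [0.002, -0.001, -1.0]]
shift now-axes mm [0.7 0.7 2.7]
turn [-0.01 -0.02  0.  ] shift in new axes [0.7 0.7 2.7]
```

```bash
python3 -m handwheel '[[[0,0,-0.6,0,0,0,5],[0,0,-0.6,0,0,0,5],[0,0,-0.6,0,0,0,5],[0,0,-0.6,0,0,0,5],[0,0,-0.6,0,0,0,5]]]'
python3 -m handwheel '[[[0,0,-0.8,0,0,0,5],[0,0,-0.8,0,0,0,5],[0,0,-0.8,0,0,0,5],[0,0,-0.8,0,0,0,5],[0,0,-0.8,0,0,0,5]]]'
python3 - <<'E'
from plan import *
plan((.592,-.148,.147),np.radians(-96.7))
E
```

```text
t: 6.95
eef_pos: [0.5914, -0.1472, 0.1497]
tool_rot: [-3.132, -0.229, -0.003]
ft_force: [-0.3, 5.8, 2.0]
gripper_width: 0.0126
finger_force: 60.9
t: 7.45
eef_pos: [0.5913, -0.147, 0.1496]
tool_rot: [-3.045, -0.77, -0.003]
ft_force: [-0.9, 6.0, 2.2]
gripper_width: 0.0128
finger_force: 61.0
t 7.45 tcp [ 0.5913 -0.147   0.1496] q [-0.43  0.23  1.73  0.    1.18  0.64] w 0.0128 ff 61.0 ft [-0.9  6.   2.2] [ 0.91 -0.09 -0.12]
axes [[0.88, 0.476, 0.002], [0.476, -0.88, 0.001], [0.002, -0.0, -1.0]]
shift now-axes mm [0.2 1.2 2.6]
turn [-0.01 -0.02  7.02] shift in new axes [0.8 0.9 2.6]
```

```bash
python3 -m handwheel '[[[0,0,-0.8,0,0,0,5],[0,0,-0.8,0,0,0,5],[0,0,-0.8,0,0,0,5],[0,0,-0.8,0,0,0,5],[0,0,-0.8,0,0,0,5]]]'
python3 -m handwheel '[[[0,0,-0.9,0,0,0,5],[0,0,-0.9,0,0,0,5],[0,0,-0.9,0,0,0,5],[0,0,-0.9,0,0,0,5],[0,0,-0.6,0,0,0,5]]]'
python3 -m handwheel '[[[0,0,0,0,0,0,5],[0,0,0,0,0,0,5]]]'
python3 - <<'E'
from plan import *
plan((.592,-.148,.147),np.radians(-96.7))
E
```

```text
t: 7.95
eef_pos: [0.5912, -0.1467, 0.1497]
tool_rot: [-2.864, -1.289, -0.004]
ft_force: [-0.9, 7.3, 2.1]
gripper_width: 0.0122
finger_force: 61.0
t: 8.45
eef_pos: [0.5912, -0.1466, 0.1497]
tool_rot: [-2.582, -1.788, -0.004]
ft_force: [-1.0, 7.3, 2.5]
gripper_width: 0.0124
finger_force: 61.0
t: 8.65
eef_pos: [0.5912, -0.1466, 0.1497]
tool_rot: [-2.584, -1.785, -0.004]
ft_force: [-1.2, 8.1, 2.3]
gripper_width: 0.0126
finger_force: 61.0
t 8.65 tcp [ 0.5912 -0.1466  0.1497] q [-0.43  0.23  1.73  0.    1.18 -0.07] w 0.0126 ff 61.0 ft [-1.2  8.1  2.3] [1.19 0.02 0.04]
axes [[0.354, 0.935, 0.002], [0.935, -0.354, 0.002], [0.003, 0.001, -1.0]]
shift now-axes mm [-1.   1.2  2.7]
turn [-1.000e-02 -3.000e-02  1.519e+01] shift in new axes [0.9 1.3 2.7]
```

Turned 76° from the closed position, so the knob should be over. I'll let go, move up over the left handle, and look.

```bash
python3 -m handwheel '[[[0,0,0,0,0,0,40],[0,0,0,0,0,0,40],[0,0,0,0,0,-20,40],[0,0,0,0,0,-35,40],[0,0,0,0,0,-35,60]]]'
for i in 1 2 3; do python3 -m handwheel '[[[0,0,1,0,0,0,60],[0,0,1,0,0,0,60],[0,0,1,0,0,0,60],[0,0,1,0,0,0,60],[0,0,1,0,0,0,60]]]'; done | tail -1
python3 -m handwheel '[[[0,0,0.2,-40,0,0,60],[0,0,0,-40,0,0,60],[0,0,0,-35,-50,-10,60],[0,0,0,-10,-50,0,60],[0,0,0,0,0,0,60]]]'
python3 - <<'E'
from plan import *
from cell import grab_frame
plan((.484,-.077,.124),np.radians(-96.7))
f=grab_frame("wrist");g=grab_frame("top");np.savez("w2.npz",**f);np.savez("t2.npz",**g)
a=cv2.resize(f["frame"],(400,300));b=cv2.resize(g["frame"][150:300,230:430],(400,300));cv2.imwrite("pics/w2.png",np.hstack([a,b])[:,:,::-1])
E
```

```text
t: 9.15
eef_pos: [0.5903, -0.1483, 0.2393]
tool_rot: [2.585, 1.785, -0.001]
ft_force: [0.8, -0.3, -0.1]
gripper_width: 0.0531
finger_force: 0.0
finger_force: 0.0
t: 11.15
eef_pos: [0.483, -0.0425, 0.2473]
tool_rot: [3.136, -0.177, 0.003]
ft_force: [0.7, 0.1, -0.2]
gripper_width: 0.0599
finger_force: 0.0
t 11.15 tcp [ 0.483  -0.0425  0.2473] q [-0.32 -0.17  1.95  0.    1.35  1.36] w 0.0599 ff 0.0 ft [ 0.7  0.1 -0.2] [-0.01  0.03  0.  ]
axes [[0.994, -0.113, 0.002], [-0.113, -0.994, -0.0], [0.002, -0.0, -1.0]]
shift now-axes mm [  4.6  34.2 123.4]
turn [-0.   -0.02  0.04] shift in new axes [  5.   34.2 123.3]
```

View pics/w2.png

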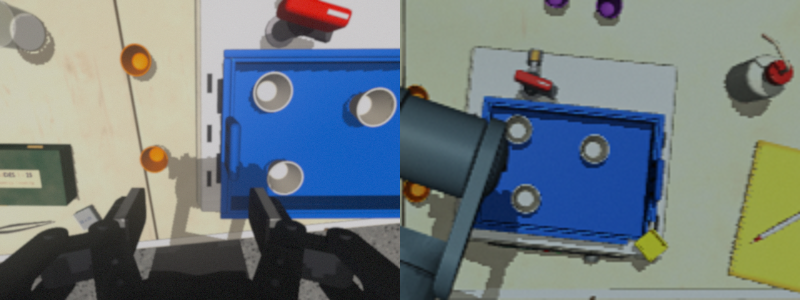

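The wrist view (left half) shows the knob turned across at about (315,12), and the left handle plate near (234,150). In the top view (right half) the knob lies along the shaker's y, so it's open. The tray is still level.

```bash
python3 - <<'E'
from plan import *
f=dict(np.load("w2.npz"));g=dict(np.load("t2.npz"))
r=(270,165,330,215);m=mask(g,(0,120,60),(8,255,255),r)|mask(g,(172,120,60),(180,255,255),r)
b,c=rect(m);P=onplane(g,b,.174);L=max([(P[1]-P[0]),(P[2]-P[1])],key=np.linalg.norm);print("knob",P.mean(0).round(3),np.degrees(np.arctan2(L[1],L[0])),np.linalg.norm(L))
m=mask(f,(105,130,40),(125,255,255),(290,50,560,310))
def line(pts):
    Q=onplane(f,pts,.12)[:,:2].astype(np.float32);return cv2.fitLine(Q,cv2.DIST_HUBER,0,.01,.01).ravel()
l=line([(np.nonzero(m[y,290:])[0][0]+290,y) for y in list(range(85,150,3))+list(range(265,290,3))])
t=line([(x,np.nonzero(m[:,x])[0][0]) for x in range(330,540,5)])
n=line([(x,np.nonzero(m[:,x])[0][-1]) for x in range(395,540,5)])
X=lambda a,b:a[2:]+a[:2]*np.linalg.solve(np.c_[a[:2],-b[:2]],b[2:]-a[2:])[0]
A,B=X(l,t),X(l,n);print("corners",A,B,np.linalg.norm(A-B),[np.degrees(np.arctan2(q[1],q[0])) for q in(l,t,n)])
x=(A-B)/np.linalg.norm(A-B);yv=np.array([-x[1],x[0]]);h=(A+B)/2-.008*yv;print("handle",h)
E
```

```text
knob [ 0.59  -0.148  0.174] -108.98438106328817 0.049268991362333245
corners [ 0.5750591  -0.07982624] [ 0.39359015 -0.06162254] 0.18237972 [np.float32(-5.7283506), np.float32(83.91353), np.float32(83.54439)]
handle [ 0.48352614 -0.07868443]
```

```bash
python3 -m handwheel '[[[0,0,0,4.5,34,0,60],[0,0,0,0,0,40,60],[0,0,0,0,0,40,60],[0,0,0,0,1,38,60],[0,0,0,0,0,0,60]]]'
python3 -m handwheel '[[[0,0,0,0,0,0,30],[0,0,0,0,0,0,2],[0,0,0,0,0,0,2],[0,0,0,0,0,0,2],[0,0,0,0,0,0,2]]]'
python3 - <<'E'
from plan import *
from cell import grab_frame
plan((.4835,-.078,.127),np.radians(-96.7))
f=grab_frame("wrist");np.savez("w3.npz",**f);cv2.imwrite("pics/w3.png",f["frame"][:,:,::-1])
E
```

```text
t: 11.75
eef_pos: [0.4804, -0.0811, 0.1232]
tool_rot: [-3.133, 0.188, 0.017]
ft_force: [-0.9, 0.8, -1.0]
gripper_width: 0.06
finger_force: 0.0
t: 12.25
eef_pos: [0.486, -0.0785, 0.1312]
tool_rot: [-3.131, 0.182, -0.007]
ft_force: [1.0, 15.7, 6.9]
gripper_width: 0.0094
finger_force: 58.6
t 12.25 tcp [ 0.486  -0.0785  0.1312] q [-0.39 -0.01  2.03  0.01  1.12  1.29] w 0.0094 ff 58.6 ft [ 1.  15.7  6.9] [ 2.01 -0.18  0.3 ]
axes [[0.993, -0.116, 0.005], [-0.116, -0.993, 0.005], [0.004, -0.005, -1.0]]
shift now-axes mm [-2.6 -0.2  4.2]
turn [-0.06 -0.05  0.01] shift in new axes [-2.6 -0.2  4.2]
```

View pics/w3.png

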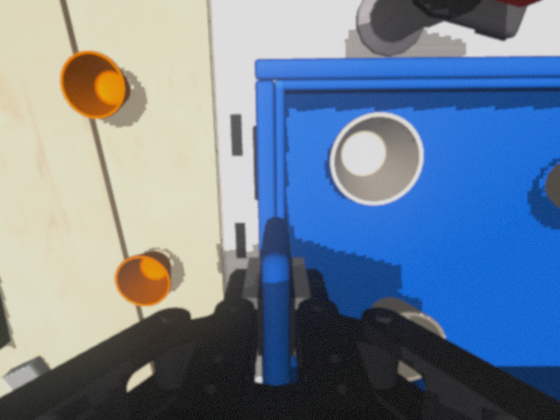

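The wrist view shows the left handle plate (275,320) between the pads, with the crucibles untouched. I'll start tipping about the lip corner in small steps.

```bash
python3 -m handwheel '[[[0,0,0,0,0,-1.5,2],[0.225,0.2,0,-1,1.15,-6.2,2],[0.225,0.2,0,-1,1.15,-6.2,2],[0.225,0.2,0,-1,1.15,-6.2,2],[0.225,0.2,0,-1,1.15,-6.2,2]]]'
cat > chk.py <<'E'
from plan import *
from cell import grab_frame
s=ctrl.get_state();A=R.from_rotvec(s["tool_rot"]).as_matrix()
C=s["eef_pos"]+A@np.array([-85,240,56])/1e3
print("t",s["t"],"tcp",s["eef_pos"].round(4),"tool tilt",np.degrees(np.arccos(-A[2,2])).round(1),"C",C.round(4),"w",s["gripper_width"].round(4),"ff",s["finger_force"].round(1),"f",s["ft_force"].round(1),s["ft_torque"].round(2),"q",s["qpos"].round(2))
E
python3 chk.py
python3 -m handwheel '[[[0.225,0.2,0,-1,1.15,-6.2,2],[0.225,0.2,0,-1,1.15,-6.2,2],[0,0,0,0,0,0,2]]]' >/dev/null
python3 chk.py
```

```text
t: 12.8
eef_pos: [0.4801, -0.084, 0.1562]
tool_rot: [-3.055, 0.177, -0.121]
ft_force: [4.3, 7.4, -1.6]
gripper_width: 0.0092
finger_force: 58.3Traceback (most recent call last):
  File "chk.py", line 5, in <module>
    print("t",s["t"],"tcp",s["eef_pos"].round(4),"tool tilt",np.degrees(np.arccos(-A[2,2])).round(1),"C",C.round(4),"w",s["gripper_width"].round(4),"ff",s["finger_force"].round(1),"f",s["ft_force"].round(1),s["ft_torque"].round(2),"q",s["qpos"].round(2))
                                                                                                                        ^^^^^^^^^^^^^^^^^^^^^^^^
AttributeError: 'float' object has no attribute 'round'
Traceback (most recent call last):
  File "chk.py", line 5, in <module>
    print("t",s["t"],"tcp",s["eef_pos"].round(4),"tool tilt",np.degrees(np.arccos(-A[2,2])).round(1),"C",C.round(4),"w",s["gripper_width"].round(4),"ff",s["finger_force"].round(1),"f",s["ft_force"].round(1),s["ft_torque"].round(2),"q",s["qpos"].round(2))
                                                                                                                        ^^^^^^^^^^^^^^^^^^^^^^^^
AttributeError: 'float' object has no attribute 'round'
```

```bash
sed -i 's/s\["gripper_width"\].round(4)/round(s["gripper_width"],4)/;s/s\["finger_force"\].round(1)/round(s["finger_force"],1)/' chk.py
python3 chk.py
python3 - <<'E'
import cv2
from cell import grab_frame
f=grab_frame("scene");g=grab_frame("top")
a=cv2.resize(f["frame"][130:280,200:400],(400,300));b=cv2.resize(g["frame"][150:300,230:430],(400,300));import numpy as np;cv2.imwrite("pics/d1.png",np.hstack([a,b])[:,:,::-1])
E
```

```text
t 13.1 tcp [ 0.4763 -0.0875  0.1682] tool tilt 9.3 C [ 0.3728 -0.3077  0.0746] w 0.0092 ff 58.6 f [ 2.5  6.6 -2.8] [ 1.61 -0.51  0.24] q [-0.5  -0.14  2.09  0.17  1.15  1.12]
```

View pics/d1.png

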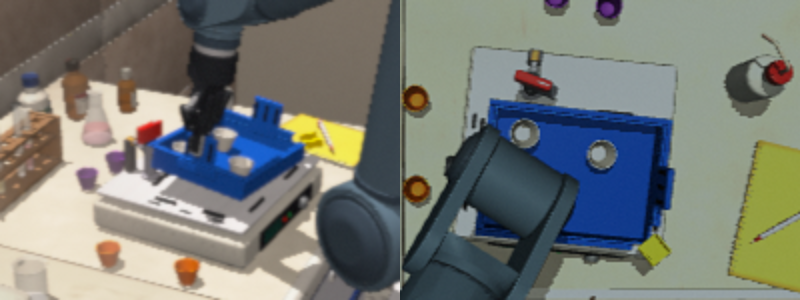

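Both views show the tray tipping correctly, lip corner down, with the crucibles still in place and the clamp open. Continuing slowly.

```bash
python3 -m handwheel '[[[0.15,0.133,0,-0.67,0.77,-4.1,2],[0.15,0.133,0,-0.67,0.77,-4.1,2],[0,0,0,0,0,0,2],[0,0,0,0,0,0,2],[0,0,0,0,0,0,2]]]' >/dev/null
python3 -m handwheel '[[[0.15,0.133,0,-0.67,0.77,-4.1,2],[0,0,0,0,0,0,2],[0,0,0,0,0,0,2],[0,0,0,0,0,0,2],[0,0,0,0,0,0,2]]]' >/dev/null
python3 -m handwheel '[[[0.15,0.133,0,-0.67,0.77,-4.1,2],[0,0,0,0,0,0,2],[0,0,0,0,0,0,2],[0,0,0,0,0,0,2],[0,0,0,0,0,0,2]]]' >/dev/null
python3 -m handwheel '[[[0.15,0.133,0,-0.67,0.77,-4.1,2],[0,0,0,0,0,0,2],[0,0,0,0,0,0,2],[0,0,0,0,0,0,2],[0,0,0,0,0,0,2]]]' >/dev/null
python3 chk.py
python3 -m handwheel '[[[0.15,0.133,0,-0.67,0.77,-4.1,2],[0,0,0,0,0,0,2],[0,0,0,0,0,0,2],[0.15,0.133,0,-0.67,0.77,-4.1,2],[0,0,0,0,0,0,2]]]' >/dev/null
python3 -m handwheel '[[[0.15,0.133,0,-0.67,0.77,-4.1,2],[0,0,0,0,0,0,2],[0,0,0,0,0,0,2],[0.15,0.133,0,-0.67,0.77,-4.1,2],[0,0,0,0,0,0,2]]]' >/dev/null
python3 -m handwheel '[[[0.15,0.133,0,-0.67,0.77,-4.1,2],[0,0,0,0,0,0,2],[0,0,0,0,0,0,2],[0.15,0.133,0,-0.67,0.77,-4.1,2],[0,0,0,0,0,0,2]]]' >/dev/null
python3 chk.py
python3 - <<'E'
import cv2,numpy as np
from cell import grab_frame
f=grab_frame("scene");g=grab_frame("top");np.savez("s4.npz",**f);np.savez("t4.npz",**g)
a=cv2.resize(f["frame"][160:235,250:350],(400,300));b=cv2.resize(g["frame"][150:300,230:430],(400,300));cv2.imwrite("pics/d2.png",np.hstack([a,b])[:,:,::-1])
E
```

```text
t 15.2 tcp [ 0.4691 -0.0934  0.1861] tool tilt 14.2 C [ 0.3721 -0.3077  0.0738] w 0.0092 ff 59.0 f [ 2.7  6.4 -2.5] [ 1.46 -0.35  0.22] q [-0.57 -0.2   2.11  0.26  1.18  1.03]
t 16.7 tcp [ 0.4593 -0.1037  0.2077] tool tilt 20.1 C [ 0.3718 -0.3098  0.0741] w 0.0092 ff 58.9 f [ 0.5  0.3 -5.1] [ 0.31  0.32 -0.05] q [-0.66 -0.27  2.14  0.37  1.22  0.91]
```

View pics/d2.png

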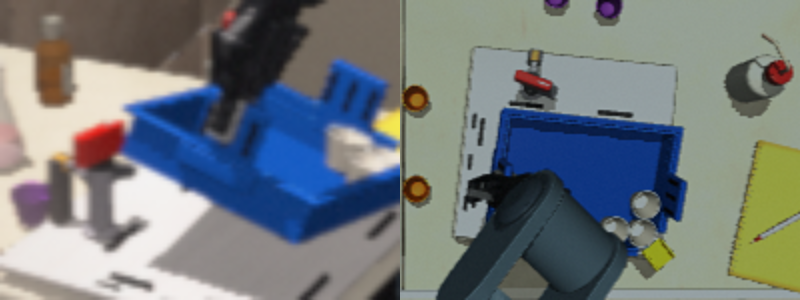

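The top view shows all three crucibles nestled at the lip corner, at (641,234), (615,230) and (645,205), about 65 mm or less from the corner. I'll hold still, check nothing changes, and hand in.

```bash
python3 -m handwheel '[[[0,0,0,0,0,0,2],[0,0,0,0,0,0,2],[0,0,0,0,0,0,2],[0,0,0,0,0,0,2],[0,0,0,0,0,0,2]]]' >/dev/null
python3 chk.py
python3 - <<'E'
from h import *
from cell import grab_frame,job_done
g=grab_frame("top");o=np.load("t4.npz")["frame"]
d=cv2.absdiff(g["frame"],o)[150:300,230:430].max(2);print("changed px",(d>40).sum())
if (d>40).sum()<15: print(job_done())
E
```

```text
t 17.3 tcp [ 0.4593 -0.1033  0.2073] tool tilt 20.1 C [ 0.3718 -0.3094  0.0738] w 0.009 ff 58.9 f [ 0.2 -0.6 -5.3] [ 0.28  0.27 -0.02] q [-0.66 -0.27  2.14  0.37  1.22  0.91]
changed px 34
```

```bash
python3 - <<'E'
from h import *
from cell import grab_frame,job_done
a=grab_frame("top")["frame"];[grab_frame("top") for _ in range(5)];b=grab_frame("top")["frame"]
o=np.load("t4.npz")["frame"];d0=cv2.absdiff(b,o)[150:300,230:430].max(2);print(np.argwhere(d0>40)[:40:3].tolist())
d=cv2.absdiff(a,b)[150:300,230:430].max(2);n=(d>40).sum();print("changed",n)
if n<5: print(job_done())
E
```

```text
[[54, 51], [60, 49], [67, 48], [70, 121], [97, 128], [103, 43], [106, 117], [108, 126], [111, 126], [117, 114], [128, 30], [139, 22]]
changed 3
the job is handed in; nothing more can be done
None
```

I handed the job in with the clamp knob turned open (about 1.36 rad from the image), and the gripper holding the tray still at about 20° with all three crucibles together in the lip corner; the judge's result was not shown.

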